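# Unlock a ball coupler on its inspection fixture and hold its tongue raised

## Task

On the steel plate a coupler sits locked on a ball, so that the ball cannot be gauged. Unscrew the knurled locking cap on top of the tongue (a quarter turn anticlockwise, to its stop), then take the latch by its upright black paddle, pull it sideways (to the robot's left) against its spring and lift the tongue off the ball. Finish while still holding it by the paddle, steady, with the coupler about 100 mm above where it sat; do not put it down or let go, and leave the other things on the plate and table where they are.

Things in the scene. Friction and masses are not known exactly. Their poses are not given: they have to be found in the camera images.
- cap_grip (a point): On the axis of the knurled aluminium locking cap on top of the tongue: upright cylinder 36 mm across, 48 tall; point 33 above its foot, 15 below its top, 90 from the paddle towards the hinge. z up. At its foot a tab, 12 wide, 8 thick, reaches 38 mm from the axis along this point's -y (robot's right when locked). Grip from above on any two sides; the tail bar beside it is 25 mm lower.
- cap (a joint): Turn of the locking cap, rad: 0 to 0.15 at the start (locked: its tab stands in the way of the latch's tail bar), grows anticlockwise seen from above, stop at 1.57. Beyond about 1.2 it frees the latch. Stiff, about 0.06 N m, stays where it is left. Captive: it does not rise.
- paddle (a point): Centre of the latch's upright black paddle over the coupler head: 26 mm along x, 14 thick along y, 48 tall; point 24 below its top, 26 above the slide plate it stands on. x: along the tongue to the hinge; y: the way the latch is pulled (robot's left); z up (tilts with the tongue). Pinch from above, fingers closing along y; beside it nothing is higher than that slide plate.
- latch (a joint): Slide of the latch along +y of paddle, m: 0 latched, 0.018 fully pulled. Spring: about 4 N at 0, 10.5 N at full pull; returns when let go. Its toe hooks under a fixed ledge beside the ball; beyond about 0.011 it is clear and the tongue can rise. With the cap locked it moves only a few mm.
- tongue (a joint): Lift of the tongue about its hinge pin, rad: 0 seated on the ball, up to 0.9; turns about +y of hinge_pin, the coupler end (nearest the robot) rises 26 mm for each 0.1 rad. Falls back when let go. Moving parts weigh 0.7 to 1.05 kg; 4 to 7 N lift it at the paddle. With the latch shut it rises only about 0.015.
- hinge_pin (a point): Centre of the hinge pin, 85 mm above the table, at the tongue's far end; fixed. x points away from the coupler (the paddle lies 260 mm along -x and 59 mm above, the cap point 170 mm along -x and 58 mm above), y along the pin, z up.
- ball (a point): Centre of the 50 mm steel ball of the ball mount, 68 mm above the table, fixed to the steel plate (420 x 330 x 12 mm), hidden in the coupler head (72 mm wide) until the tongue is raised.
- bushing_mid (a point): loose stepped aluminium bushing, 56 across, 45 tall, on the steel plate (sizes in mm; point at its middle); leave it alone
- vblock_mid (a point): loose steel V-block 50 x 40 x 38 on the plate (sizes in mm; point at its middle); leave it alone
- ringgauge_mid (a point): loose steel ring gauge, 56 across, 16 thick, on the plate (sizes in mm; point at its middle); leave it alone
- plug_mid (a point): loose dark plug gauge, 95 long, 18 thick, lying on the plate (sizes in mm; point at its middle); leave it alone
- micrometer_mid (a point): loose C-frame micrometer, about 80 x 110, 14 thick, on the table (sizes in mm; point at its middle); leave it alone
- mouse_mid (a point): loose black computer mouse 100 x 60 x 30, on the table (sizes in mm; point at its middle); leave it alone
- mug_mid (a point): loose white mug, 80 across, 90 tall, on the table (sizes in mm; point at its middle); leave it alone

How it is judged:
By the outcome, as a careful person would: the job done as asked, in the order asked, and still so for the second after the job is handed in, while the arm keeps its last pose, push and grip.
It also fails if it takes over 51 s, if anything falls off the work surface, if the arm or the gripper's body presses on something with over 40 N, if the wrist force passes 120 N, or if a joint passes its speed limit or range.

## Robot

A 7-joint arm with a two-finger parallel gripper is mounted at the origin on the work surface. World frame = base frame: x ahead of the robot, y to its left, z up, the work surface at z = 0. Lengths are in m, angles in rad, forces in N, time in s.
With the tool pointing down it reaches from about 0.425 to 0.875 m from the base axis. Payload 8.4 kg.
Tool frame: the origin (TCP) lies at the very end of the fingers, on their centre line; the grasp point (between the pads) lies 19 mm behind it; z points along the fingers, x is the direction in which the jaws open and shut, and the axes are right-handed (so a half turn about z gives the same grasp; the last joint's range is limited). The gripper opens to 87 mm and grips with 3 to 60 N. Pads are 19 mm wide; open, the fingers measure 117 mm over their backs; the gripper's body (75 mm by 190 mm) begins 51 mm behind the grasp point.
Start: joints at [1.183, 0.333, 0.04, 1.465, -0.013, 1.343, -0.059], TCP at [0.185, -0.623, 0.223] pointing down, gripper open.
Joint ranges: [-2.58, 2.58], [-0.38, 2.09], [-1.3, 1.39], [0.25, 2.4], [-1.5, 4.64], [0.08, 2.09], [-2.65, 2.65]. Speed limits (rad/s): [2.22, 2.22, 2.79, 2.79, 3.14, 3.14, 3.14].

## Interface

Orientations are given as a unit quaternion [w, x, y, z].
In Python, from workcell import ctrl, optics, workorder gives the robot as it stands.
- The arm moves only by the shell command python3 -m handwheel 'ROWS' [FORCE]. ROWS is JSON, a list of rows, each an object with "linear": the shift along the tool's x, y, z in m, a list of three; "twist": the turn, a rotation vector about the tool's x, y, z in rad, a list of three; "gripper": the closure, from 0 (fully open) to 1 (shut). In form: [{"linear": [dx, dy, dz], "twist": [wx, wy, wz], "gripper": gripper}, ...]. A call has 1 to 8 rows; each row shifts and turns the commanded pose from where the row before left it, along the tool's axes as they then stand; what a row does not reach is not made up. A row lasts 1/12 s, in which the tool goes at most 41.7 mm and 7.16 degrees, less where a joint would pass 70% of its speed; a pose out of reach is approached as far as the arm can. A call with a gripper value outside its range is refused whole. The fingers move at their own pace and stop on an object; FORCE is the grip in N (left out, the last holds). Time passes only in rows, so rows that do not move let the fingers close. It gives the time, the measured TCP pose, the force and the opening at its end, in the units of the state.
- ctrl.observe(): the state, without advancing time (a new reading comes with each control period).
- optics.grab_frame(name): name is "side" or "top" or "wrist"; returns the picture (400x640x3 uint8, red, green, blue); there is no depth.
- optics.calibration(name): a dict with "vertical_fov" (degrees; the focal length in pixels is half the picture's height over the tangent of half this angle, whatever the lens; pixels are square), "cx", "cy" (the principal point, pixels), "D" ([k1, k2, p1, p2, k3] as OpenCV has them; the pictures are not rectified), "R" (3x3) and "t" (3): a world point X has camera coordinates R X + t; the wrist camera has in their place "hand_eye" (4x4, takes a point from camera to tool coordinates, whose origin is the TCP and whose axes are the tool frame's). Camera axes: x right, y down, z forward; pixel columns grow to the right and rows downward; lengths in m; the calibration is good to about 2 mm. A picture is of the moment at which its call begins: read the wrist's pose just before it. calibration takes no time and is no camera call.
- workorder.job_done(): hands the job in, once; it reports no verdict.
The state is a dict: "t": time; "joint_pos": joint angles; "joint_vel": joint speeds; "effort": joint torques, N m; "tool_pos": TCP position; "tcp_rot": TCP orientation; "force": force on the tool from outside, world axes, zero at the start; "ft_torque": the same for the moment, N m; "gripper_width": finger opening in m.
Only numpy, scipy, OpenCV 4.12 (cv2) and the standard library are available. Lean on these libraries where they do the work, as an engineer would, in place of code of your own. Each camera call takes 0.05 s, during which the arm holds its last target.

## Working session

There is one attempt and no reset: what is moved stays moved. The work goes in short steps, Python scripts to look and compute and a shell command to move; the robot and the scene stay as the last step left them, time stands still between calls to the robot, and variables do not carry over. Pictures are saved under pics/ and viewed, and the job is handed in when it is done.

```bash
mkdir -p pics; ls; python3 - <<'E'
from workcell import ctrl, optics
import cv2
s=ctrl.observe();print(s)
for n in("side","top","wrist"):
    c=optics.calibration(n);print(n,c)
    cv2.imwrite(f"pics/{n}0.png",optics.grab_frame(n)[:,:,::-1])
E
```

```text
pics
{'t': 0.0, 'joint_pos': array([ 1.18277813,  0.33394846,  0.03989984,  1.46631206, -0.01339165,
        1.34328371, -0.05853997]), 'joint_vel': array([ 1.52654292e-03,  4.39052611e-04,  1.83124023e-04,  2.98856236e-04,
       -1.94618612e-03, -1.53529022e-05,  7.22600531e-04]), 'effort': array([-2.46171919e-05, -6.56370449e+01,  1.33512106e+00, -4.03790760e+01,
       -5.97068737e-02,  4.50839766e-02,  1.56865844e-04]), 'tool_pos': array([ 0.18494659, -0.62262738,  0.2216154 ]), 'tcp_rot': array([-4.49438438e-04,  8.01480363e-01, -5.98020500e-01, -7.12898532e-04]), 'force': array([-0.26748414,  0.68323411, -0.62183968]), 'ft_torque': array([-0.03100346, -0.03975644,  0.00813057]), 'gripper_width': 0.0870727670410638}
side {'vertical_fov': 44.3802121981372, 'cx': 329.50251944138427, 'cy': 206.01028950842198, 'D': array([-0.06354849,  0.        ,  0.        ,  0.        ,  0.        ]), 'R': array([[ 0.77246731, -0.6347441 ,  0.01985375],
       [-0.37202428, -0.47763851, -0.79590162],
       [ 0.51467677,  0.60742191, -0.60510036]]), 't': array([-0.46430708,  0.32140125,  1.45015
[... 194 characters left out ...]
087, -0.99959405, -0.0033713 ],
       [-0.97542221,  0.02834372, -0.2185135 ],
       [ 0.21852034, -0.0028935 , -0.9758281 ]]), 't': array([0.02224173, 0.6306841 , 1.11390403])}
wrist {'vertical_fov': 58.88616113628712, 'cx': 314.1169712782004, 'cy': 198.97703287936312, 'D': array([0.01398983, 0.        , 0.        , 0.        , 0.        ]), 'hand_eye': array([[ 9.99999971e-01, -1.07572817e-04, -2.13251928e-04,
         1.19643112e-03],
       [ 1.56886688e-04,  9.69051484e-01,  2.46858658e-01,
        -6.75650731e-02],
       [ 1.80096816e-04, -2.46858684e-01,  9.69051473e-01,
        -1.62999206e-01],
       [ 0.00000000e+00,  0.00000000e+00,  0.00000000e+00,
         1.00000000e+00]])}
```

View pics/side0.png

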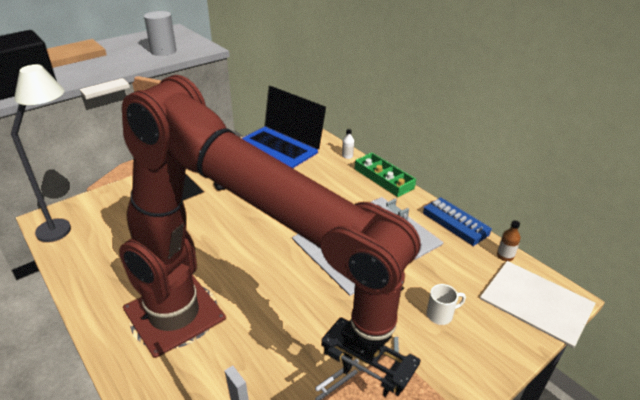

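View pics/top0.png

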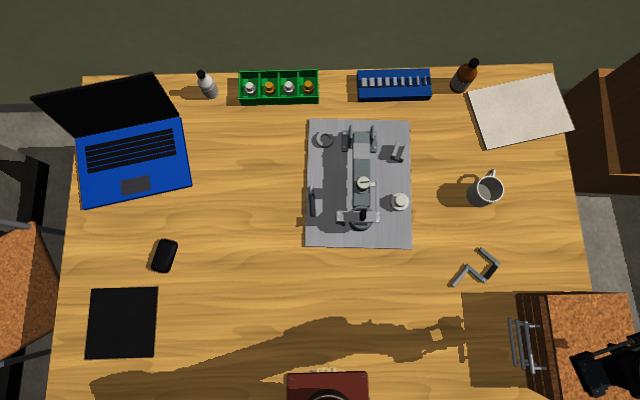

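View pics/wrist0.png

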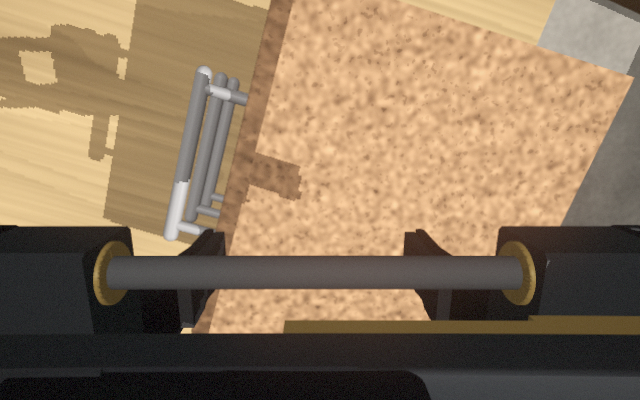

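```bash
cat > h.py <<'E'
import numpy as np, cv2
from workcell import ctrl, optics
from scipy.spatial.transform import Rotation as Rn
def K(c):
    f=200/np.tan(np.radians(c["vertical_fov"])/2); return np.array([[f,0,c["cx"]],[0,f,c["cy"]],[0,0,1]])
def RT():
    s=ctrl.observe(); q=s["tcp_rot"]; return Rn.from_quat([q[1],q[2],q[3],q[0]]).as_matrix(), np.array(s["tool_pos"])
def cam(n,pose=None):
    c=optics.calibration(n)
    if n=="wrist":
        R,p=pose or RT(); H=c["hand_eye"]; Rc=R@H[:3,:3]; o=R@H[:3,3]+p; return K(c),c["D"],Rc,o
    return K(c),c["D"],c["R"].T,-c["R"].T@c["t"]
def ray(n,uv,pose=None):
    k,D,Rc,o=cam(n,pose); u=cv2.undistortPoints(np.array([[uv]],float),k,D)[0,0]
    return o,Rc@np.array([u[0],u[1],1])
def onz(n,uv,z,pose=None):
    o,d=ray(n,uv,pose); return o+d*(z-o[2])/d[2]
def proj(n,X,pose=None):
    k,D,Rc,o=cam(n,pose); Rw=Rc.T
    return cv2.projectPoints(np.atleast_2d(np.array(X,float)),cv2.Rodrigues(Rw)[0],-Rw@o,k,D)[0][:,0]
E
python3 - <<'E'
from h import *
im=cv2.imread("pics/top0.png")[105:255,290:430]
cv2.imwrite("pics/topz.png",cv2.resize(im,None,fx=4,fy=4,interpolation=cv2.INTER_CUBIC)[:600,:])
print(onz("top",(363,184),.158),onz("top",(362,216),.168))
E
```

```text
[ 0.62978983 -0.11604073  0.158     ] [ 0.53835053 -0.10751917  0.168     ]
```

View pics/topz.png

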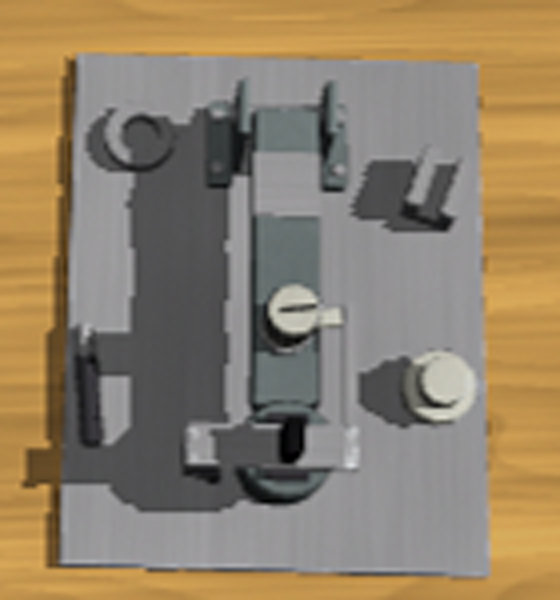

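```bash
R='{"linear":[-0.018,-0.0285,-0.004],"twist":[0,0,0],"gripper":0}'; python3 -m handwheel '[{"linear":[-0.018,-0.0285,-0.006],"twist":[0,0,0],"gripper":0},{"linear":[-0.018,-0.0285,-0.006],"twist":[0,0,0],"gripper":0},{"linear":[-0.018,-0.0285,-0.006],"twist":[0,0,0],"gripper":0},{"linear":[-0.018,-0.0285,-0.006],"twist":[0,0,0],"gripper":0},{"linear":[-0.018,-0.0285,-0.006],"twist":[0,0,0],"gripper":0},{"linear":[-0.018,-0.0285,-0.006],"twist":[0,0,0],"gripper":0},{"linear":[-0.018,-0.0285,-0.006],"twist":[0,0,0],"gripper":0},{"linear":[-0.018,-0.0285,-0.006],"twist":[0,0,0],"gripper":0}]' 20
```

```text
t: 0.82
tool_pos: [0.3634, -0.4186, 0.2707]
tcp_rot: [0.0, 0.801, -0.598, -0.0]
force: [0.5, 0.6, 0.1]
gripper_width: 0.0869
```

```bash
python3 -m handwheel '[{"linear":[-0.018,-0.0285,-0.004],"twist":[0,0,0],"gripper":0},{"linear":[-0.018,-0.0285,-0.004],"twist":[0,0,0],"gripper":0},{"linear":[-0.018,-0.0285,-0.004],"twist":[0,0,0],"gripper":0},{"linear":[-0.018,-0.0285,-0.004],"twist":[0,0,0],"gripper":0},{"linear":[-0.018,-0.0285,-0.004],"twist":[0,0,0],"gripper":0},{"linear":[-0.018,-0.0285,-0.004],"twist":[0,0,0],"gripper":0},{"linear":[-0.018,-0.0285,-0.004],"twist":[0,0,0],"gripper":0},{"linear":[-0.018,-0.0285,-0.004],"twist":[0,0,0],"gripper":0}]'
python3 -m handwheel '[{"linear":[-0.018,-0.0285,0],"twist":[0,0,0],"gripper":0},{"linear":[-0.018,-0.0285,0],"twist":[0,0,0],"gripper":0},{"linear":[0,0,0],"twist":[0,0,-0.12],"gripper":0},{"linear":[0,0,0],"twist":[0,0,-0.12],"gripper":0},{"linear":[0,0,0],"twist":[0,0,-0.12],"gripper":0},{"linear":[0,0,0],"twist":[0,0,-0.12],"gripper":0},{"linear":[0,0,0],"twist":[0,0,-0.12],"gripper":0},{"linear":[0,0,0],"twist":[0,0,-0.12],"gripper":0}]'
python3 -m handwheel '[{"linear":[0,0,0],"twist":[0,0,-0.12],"gripper":0},{"linear":[0,0,0],"twist":[0,0,-0.12],"gripper":0},{"linear":[0,0,0],"twist":[0,0,-0.12],"gripper":0},{"linear":[0,0,0],"twist":[0,0,-0.12],"gripper":0},{"linear":[0,0,0],"twist":[0,0,-0.08],"gripper":0},{"linear":[0,0,0],"twist":[0,0,0],"gripper":0},{"linear":[0,0,0],"twist":[0,0,0],"gripper":0}]'
python3 - <<'E'
from h import *
s=ctrl.observe();print(s["tool_pos"],s["joint_pos"]);print(RT()[0])
for n in("wrist","top"): cv2.imwrite(f"pics/{n}1.png",optics.grab_frame(n)[:,:,::-1])
E
```

```text
t: 1.48
tool_pos: [0.5409, -0.2157, 0.3026]
tcp_rot: [0.0, 0.801, -0.598, -0.0]
force: [0.5, -1.0, 0.3]
gripper_width: 0.0872
t: 2.15
tool_pos: [0.5845, -0.1664, 0.3022]
tcp_rot: [-0.0, 0.962, -0.274, -0.0]
force: [-0.5, 0.0, 0.1]
gripper_width: 0.0869
t: 2.73
tool_pos: [0.5845, -0.1665, 0.3023]
tcp_rot: [-0.0, 1.0, -0.002, -0.0]
force: [-0.7, -0.1, 0.2]
gripper_width: 0.0871
[ 0.58445198 -0.16648753  0.30227665] [ 0.61584295  0.26063733 -0.51083484  1.42430758  0.12652988  1.48985938
  0.10420385]
[[ 9.99987505e-01 -4.97576001e-03 -4.81241950e-04]
 [-4.97563008e-03 -9.99987585e-01  2.70796692e-04]
 [-4.82583395e-04 -2.68398826e-04 -9.99999848e-01]]
```

View pics/wrist1.png

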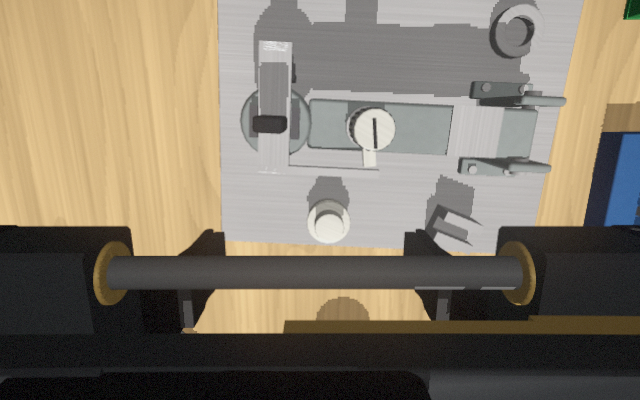

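```bash
python3 - <<'E'
from h import *
im=cv2.imread("pics/wrist1.png")
z=cv2.resize(im[30:260,220:600],None,fx=2,fy=2,interpolation=cv2.INTER_CUBIC);cv2.imwrite("pics/wz.png",z)
z=cv2.resize(cv2.imread("pics/top1.png")[150:240,320:420],None,fx=6,fy=6,interpolation=cv2.INTER_CUBIC);cv2.imwrite("pics/tz.png",z)
sub=im[110:140,240:300]; m=(sub.max(2)<35)
ys,xs=np.where(m);print(xs.min()+240,xs.max()+240,ys.min()+110,ys.max()+110)
E
```

```text
Traceback (most recent call last):
ValueError: zero-size array to reduction operation minimum which has no identity
```

View pics/wz.png

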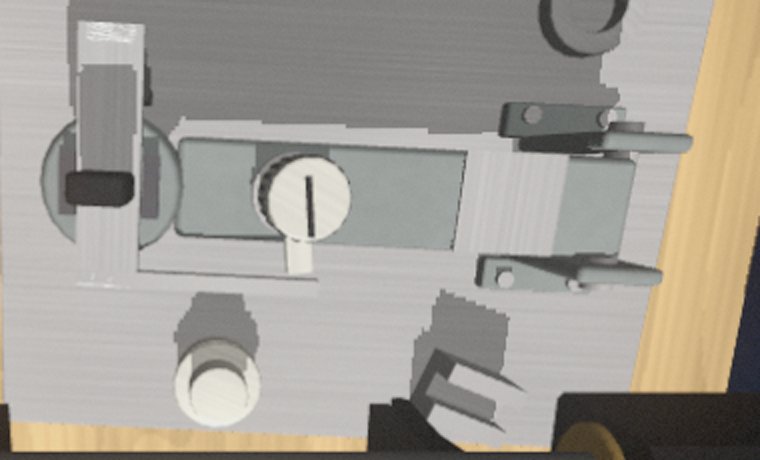

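View pics/tz.png

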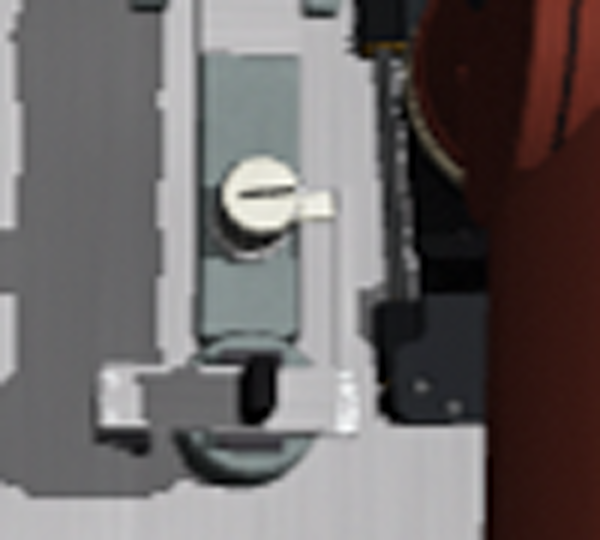

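```bash
python3 - <<'E'
from h import *
print("cap w",onz("wrist",(374.5,129),.158),"top",onz("top",(363,182),.158))
def tri(a,b):
    o1,d1=a;o2,d2=b;A=np.c_[d1,-d2];x=np.linalg.lstsq(A,o2-o1,rcond=None)[0];p=o1+d1*x[0];q=o2+d2*x[1];return (p+q)/2,p-q
print(tri(ray("wrist",(374.5,129)),ray("top",(363,182))))
im=cv2.imread("pics/wrist1.png")
for r in im[110:142:1,268]: print(int(r.sum()/3),end=" ")
print()
for r in im[124,245:295]: print(int(r.sum()/3),end=" ")
print()
for u in(253,287): print(u,onz("wrist",(u,123.5),.168),onz("wrist",(u,123.5),.118))
# tongue axis: edges left/right from wz; mid at two columns; tongue top z ~.10
for a in ((260,138,237),(460,152,248)):
    print(onz("wrist",(a[0]/2+220,(a[1]+a[2])/4+30),.108))
for h in ((545,119),(520,277)):pass
E
```

```text
cap w [ 0.63690175 -0.11736754  0.158     ] top [ 0.63552081 -0.11633938  0.158     ]
(array([ 0.63974645, -0.11831955,  0.14088948]), array([1.11544971e-05, 1.46510639e-05, 1.04925135e-06]))
139 138 136 136 125 85 51 54 61 59 65 65 67 68 61 61 65 67 64 67 67 65 60 165 194 195 196 196 196 195 195 194 
160 158 158 148 122 107 109 91 59 65 60 64 63 68 68 67 65 64 64 65 67 65 67 61 65 66 66 61 67 64 69 67 64 62 67 64 59 54 52 51 50 65 154 195 177 129 116 104 107 105 
253 [ 0.53534744 -0.11188059  0.168     ] [ 0.52688307 -0.11381155  0.118     ]
287 [ 0.56324849 -0.11200156  0.168     ] [ 0.55947495 -0.11395286  0.118     ]
[ 0.62088056 -0.11490322  0.108     ]
[ 0.71984727 -0.12158742  0.108     ]
```

```bash
python3 -m handwheel '[{"linear":[0.017,-0.0165,0],"twist":[0,0,0],"gripper":0},{"linear":[0.017,-0.0165,0],"twist":[0,0,0],"gripper":0},{"linear":[0.0175,-0.0165,0],"twist":[0,0,0],"gripper":0},{"linear":[0,0,0.03],"twist":[0,0,0],"gripper":0},{"linear":[0,0,0.03],"twist":[0,0,0],"gripper":0},{"linear":[0,0,0.03],"twist":[0,0,0],"gripper":0},{"linear":[0,0,0],"twist":[0,0,0],"gripper":0}]'
python3 - <<'E'
from h import *
s=ctrl.observe();print(s["tool_pos"],s["joint_pos"])
cv2.imwrite(f"pics/wrist2.png",optics.grab_frame("wrist")[:,:,::-1])
E
```

```text
t: 3.42
tool_pos: [0.6332, -0.1168, 0.2061]
tcp_rot: [-0.001, 1.0, -0.002, -0.005]
force: [0.1, 0.1, -1.3]
gripper_width: 0.087
[ 0.63319866 -0.11683619  0.20613125] [ 0.51285298  0.38626142 -0.52640355  1.47058639  0.19410284  1.34625556
 -0.02997018]
```

View pics/wrist2.png

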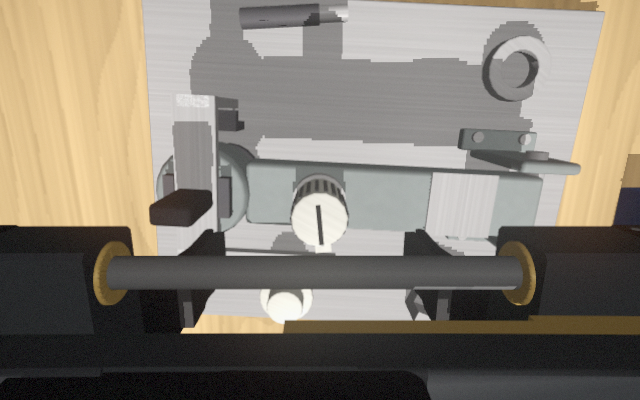

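```bash
python3 - <<'E'
from h import *
s=ctrl.observe();print(s["tool_pos"],s["tcp_rot"])
print(onz("wrist",(319.5,219),.158))
for u in(152,207): print(onz("wrist",(u,207),.168))
E
python3 -m handwheel '[{"linear":[0,0,0],"twist":[0,0,0],"gripper":0},{"linear":[0,0,0],"twist":[0,0,0],"gripper":0}]'
```

```text
[ 0.63435471 -0.11702414  0.20966673] [-4.71814828e-04  9.99994111e-01 -1.75070579e-03 -2.91390255e-03]
[ 0.63821704 -0.118637    0.158     ]
[ 0.53771748 -0.10774823  0.168     ]
[ 0.57064432 -0.10782217  0.168     ]
t: 3.63
tool_pos: [0.6373, -0.117, 0.2151]
tcp_rot: [0.0, 1.0, -0.001, 0.002]
force: [1.2, 0.4, 0.3]
gripper_width: 0.0874
```

```bash
python3 -m handwheel '[{"linear":[0,0.0005,0.022],"twist":[0,0,0],"gripper":0},{"linear":[0,0,0.022],"twist":[0,0,0],"gripper":0},{"linear":[0,0,0.022],"twist":[0,0,0],"gripper":0},{"linear":[0,0,0.02],"twist":[0,0,0],"gripper":0},{"linear":[0,0,0],"twist":[0,0,0],"gripper":0},{"linear":[0,0,0],"twist":[0,0,0],"gripper":0},{"linear":[0,0,0],"twist":[0,0,0],"gripper":0}]'
python3 - <<'E'
from h import *
s=ctrl.observe();print(s["tool_pos"],s["force"],s["ft_torque"])
E
```

```text
t: 4.22
tool_pos: [0.6376, -0.1176, 0.1292]
tcp_rot: [0.0, 1.0, -0.001, 0.002]
force: [-0.5, 0.1, 0.3]
gripper_width: 0.087
[ 0.63755578 -0.11758145  0.129167  ] [-0.54168975  0.06397299  0.30197196] [-0.02630774 -0.08826397 -0.02401451]
```

Clear. Close gently and check side loads.

```bash
python3 -m handwheel '[{"linear":[0,0,0],"twist":[0,0,0],"gripper":1},{"linear":[0,0,0],"twist":[0,0,0],"gripper":1},{"linear":[0,0,0],"twist":[0,0,0],"gripper":1},{"linear":[0,0,0],"twist":[0,0,0],"gripper":1},{"linear":[0,0,0],"twist":[0,0,0],"gripper":1},{"linear":[0,0,0],"twist":[0,0,0],"gripper":1},{"linear":[0,0,0],"twist":[0,0,0],"gripper":1},{"linear":[0,0,0],"twist":[0,0,0],"gripper":1}]' 12
python3 - <<'E'
from h import *
s=ctrl.observe();print(s["tool_pos"],s["force"],s["ft_torque"],s["gripper_width"],s["joint_pos"])
E
```

```text
t: 4.88
tool_pos: [0.6361, -0.1175, 0.1265]
tcp_rot: [-0.0, 1.0, -0.001, -0.0]
force: [-0.3, 0.4, 0.3]
gripper_width: 0.0417
[ 0.63613855 -0.1174897   0.12649538] [-0.32160888  0.42617401  0.27075482] [ 0.01004906 -0.11395327  0.04997358] 0.04171583927074098 [ 0.50776269  0.44158542 -0.51587727  1.56597277  0.22852284  1.19476359
 -0.05332394]
```

```bash
python3 -m handwheel '[{"linear":[0,0,0],"twist":[0,0,0],"gripper":1},{"linear":[0,0,0],"twist":[0,0,0],"gripper":1},{"linear":[0,0,0],"twist":[0,0,0],"gripper":1},{"linear":[0,0,0],"twist":[0,0,0],"gripper":1}]' 25
python3 - <<'E'
from h import *
s=ctrl.observe();print(s["tool_pos"],s["force"],s["ft_torque"],s["gripper_width"])
E
```

```text
t: 5.22
tool_pos: [0.636, -0.1175, 0.1265]
tcp_rot: [-0.0, 1.0, -0.001, -0.0]
force: [-2.8, 0.6, 0.2]
gripper_width: 0.0353
[ 0.63596078 -0.11750762  0.12653866] [-2.83844369  0.62054585  0.19979531] [0.01667077 0.32667393 0.01108619] 0.03528077468456329
```

```bash
python3 -m handwheel '[{"linear":[0,0,0],"twist":[0,0,-0.1],"gripper":1},{"linear":[0,0,0],"twist":[0,0,-0.1],"gripper":1},{"linear":[0,0,0],"twist":[0,0,-0.1],"gripper":1},{"linear":[0,0,0],"twist":[0,0,-0.1],"gripper":1},{"linear":[0,0,0],"twist":[0,0,-0.1],"gripper":1},{"linear":[0,0,0],"twist":[0,0,-0.1],"gripper":1},{"linear":[0,0,0],"twist":[0,0,-0.1],"gripper":1},{"linear":[0,0,0],"twist":[0,0,0],"gripper":1}]' 25
python3 - <<'E'
from h import *
s=ctrl.observe();print(s["tool_pos"],s["force"],s["ft_torque"],s["gripper_width"])
cv2.imwrite(f"pics/wrist3.png",optics.grab_frame("wrist")[:,:,::-1])
E
```

```text
t: 5.88
tool_pos: [0.6364, -0.1173, 0.1266]
tcp_rot: [-0.0, 0.939, 0.344, 0.0]
force: [-0.0, 0.8, 0.8]
gripper_width: 0.0357
[ 0.63638329 -0.11732183  0.12656079] [-0.0269637   0.79668141  0.78657809] [ 0.22477422 -0.17366264  0.02987024] 0.03574915192722414
```

View pics/wrist3.png

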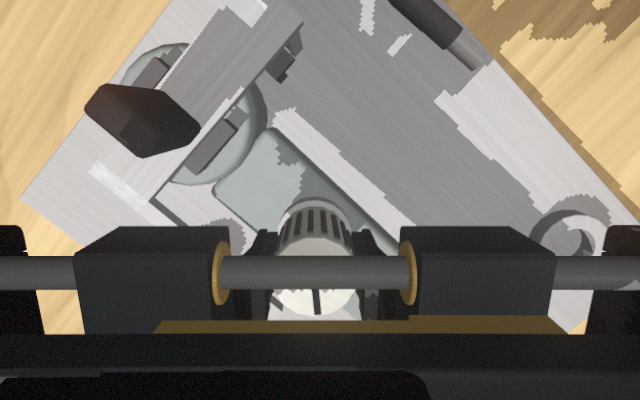

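```bash
python3 -m handwheel '[{"linear":[0,0,0],"twist":[0,0,-0.1],"gripper":1},{"linear":[0,0,0],"twist":[0,0,-0.1],"gripper":1},{"linear":[0,0,0],"twist":[0,0,-0.1],"gripper":1},{"linear":[0,0,0],"twist":[0,0,-0.1],"gripper":1},{"linear":[0,0,0],"twist":[0,0,-0.1],"gripper":1},{"linear":[0,0,0],"twist":[0,0,-0.1],"gripper":1},{"linear":[0,0,0],"twist":[0,0,-0.05],"gripper":1},{"linear":[0,0,0],"twist":[0,0,0],"gripper":1}]' 25
python3 - <<'E'
from h import *
s=ctrl.observe();print(s["tool_pos"],s["force"],s["ft_torque"],s["gripper_width"])
E
python3 -m handwheel '[{"linear":[0,0,0],"twist":[0,0,-0.04],"gripper":1},{"linear":[0,0,0],"twist":[0,0,-0.04],"gripper":1},{"linear":[0,0,0],"twist":[0,0,0],"gripper":1}]' 25
python3 - <<'E'
from h import *
s=ctrl.observe();print(s["tool_pos"],s["force"],s["ft_torque"],s["gripper_width"])
E
```

```text
t: 6.6
tool_pos: [0.6366, -0.1169, 0.1266]
tcp_rot: [-0.0, 0.782, 0.624, 0.001]
force: [2.1, 2.6, 0.0]
gripper_width: 0.035
[ 0.63657822 -0.11691278  0.12657274] [2.05501165 2.57679995 0.02627365] [ 0.57867114 -0.49545965  0.03868701] 0.03504695449780253
t: 6.85
tool_pos: [0.6366, -0.1169, 0.1266]
tcp_rot: [-0.0, 0.756, 0.654, 0.001]
force: [1.9, 2.5, -1.8]
gripper_width: 0.0352
[ 0.636566   -0.11687042  0.126578  ] [ 1.86807495  2.47740856 -1.84701638] [ 0.7065466  -0.60218622  0.0566539 ] 0.03522463877034617
```

```bash
python3 -m handwheel '[{"linear":[0,0,0],"twist":[0,0,-0.04],"gripper":1},{"linear":[0,0,0],"twist":[0,0,-0.03],"gripper":1},{"linear":[0,0,0],"twist":[0,0,0],"gripper":1}]' 25
python3 - <<'E'
from h import *
s=ctrl.observe();print(s["ft_torque"],s["joint_pos"])
E
python3 -m handwheel '[{"linear":[0,0,0],"twist":[0,0,-0.04],"gripper":1},{"linear":[0,0,0],"twist":[0,0,-0.03],"gripper":1},{"linear":[0,0,0],"twist":[0,0,0],"gripper":1}]' 25
python3 - <<'E'
from h import *
s=ctrl.observe();print(s["ft_torque"])
cv2.imwrite(f"pics/wrist4.png",optics.grab_frame("wrist")[:,:,::-1])
E
```

```text
t: 7.1
tool_pos: [0.6366, -0.1169, 0.1266]
tcp_rot: [-0.0, 0.733, 0.68, 0.001]
force: [3.8, 4.4, -2.2]
gripper_width: 0.0353
[ 0.9163693  -0.93328859 -0.48596699] [ 0.69984474  0.51132517 -0.79172871  1.55557317  0.37690304  1.23291534
  1.34106751]
t: 7.35
tool_pos: [0.6365, -0.1169, 0.1266]
tcp_rot: [-0.0, 0.709, 0.705, 0.001]
force: [3.5, 3.8, -1.8]
gripper_width: 0.0353
[ 0.96083541 -0.85823481 -0.43446004]
```

View pics/wrist4.png

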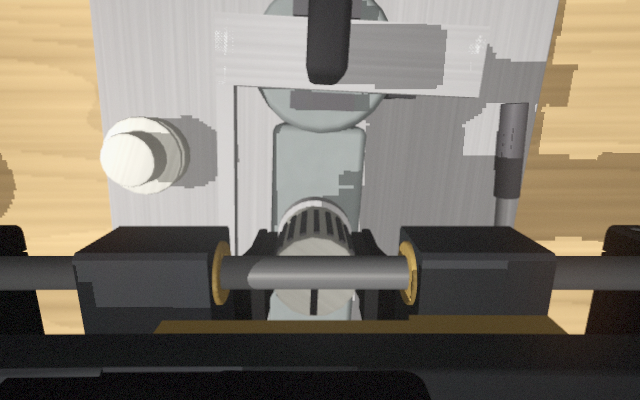

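```bash
python3 -m handwheel '[{"linear":[0,0,0],"twist":[0,0,0.04],"gripper":0.48},{"linear":[0,0,0],"twist":[0,0,0],"gripper":0.48},{"linear":[0,0,0],"twist":[0,0,0],"gripper":0.48},{"linear":[0,0,0],"twist":[0,0,0],"gripper":0.48}]'
python3 - <<'E'
from h import *
s=ctrl.observe();print(s["force"],s["ft_torque"])
E
```

```text
t: 7.73
tool_pos: [0.636, -0.1181, 0.1265]
tcp_rot: [0.0, 0.722, 0.692, -0.0]
force: [0.1, 0.7, 0.4]
gripper_width: 0.0446
[0.14489433 0.72067331 0.41635507] [ 0.13297789 -0.17845752  0.03742845]
```

```bash
python3 -m handwheel '[{"linear":[0,0,-0.03],"twist":[0,0,0],"gripper":0.48},{"linear":[0,0,-0.03],"twist":[0,0,0],"gripper":0.3},{"linear":[0,0,-0.03],"twist":[0,0,0],"gripper":0.3},{"linear":[0,-0.03,-0.01],"twist":[0,0,0],"gripper":0.3},{"linear":[0,-0.03,0],"twist":[0,0,0],"gripper":0.3},{"linear":[0,-0.03,0],"twist":[0,0,0],"gripper":0.3},{"linear":[0,0,0],"twist":[0,0,0],"gripper":0.3},{"linear":[0,0,0],"twist":[0,0,0],"gripper":0.3}]'
python3 -m handwheel '[{"linear":[0,0,0],"twist":[0,0,0],"gripper":0.3},{"linear":[0,0,0],"twist":[0,0,0],"gripper":0.3}]'
python3 - <<'E'
from h import *
s=ctrl.observe();print(s["tool_pos"],s["tcp_rot"],s["joint_pos"])
for n in("wrist","top"): cv2.imwrite(f"pics/{n}5.png",optics.grab_frame(n)[:,:,::-1])
z=cv2.resize(cv2.imread("pics/top5.png")[150:240,320:420],None,fx=6,fy=6,interpolation=cv2.INTER_CUBIC);cv2.imwrite("pics/tz5.png",z)
E
```

```text
t: 8.4
tool_pos: [0.5451, -0.1145, 0.2271]
tcp_rot: [0.001, 0.723, 0.691, -0.001]
force: [0.9, 0.4, 0.3]
gripper_width: 0.0607
t: 8.57
tool_pos: [0.547, -0.1139, 0.2267]
tcp_rot: [0.0, 0.722, 0.692, 0.0]
force: [0.3, -0.1, 0.6]
gripper_width: 0.0607
[ 0.54698653 -0.11385019  0.22668072] [6.36593692e-05 7.22153620e-01 6.91732647e-01 2.98609240e-04] [ 0.87994718  0.24634956 -0.87580653  1.64996543  0.1934693   1.33574938
  1.50153123]
```

View pics/wrist5.png

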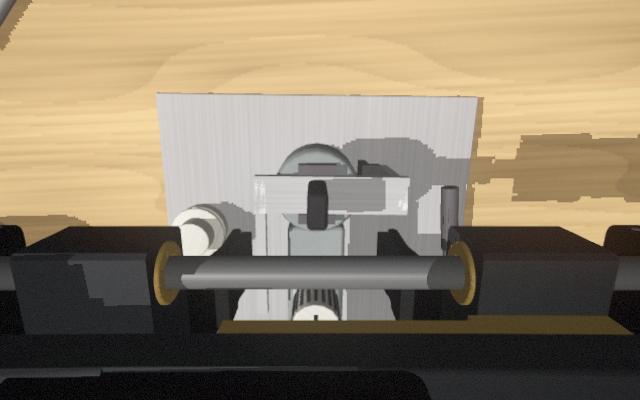

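View pics/tz5.png

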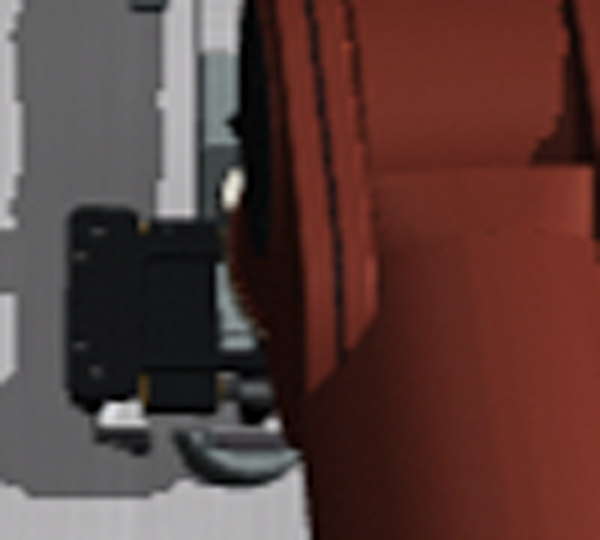

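```bash
python3 - <<'E'
from h import *
im=cv2.imread("pics/wrist5.png")
print([int(x.sum()/3) for x in im[170:240,317]])
print([int(x.sum()/3) for x in im[222,298:338]])
pose=None
for v in(190,197,228,230): print(v,onz("wrist",(317.5,v),.168))
print(proj("wrist",[[.535,-.113,.168],[.561,-.113,.168],[.535,-.113,.120],[.561,-.113,.12]]))
E
python3 - <<'E'
import cv2
im=cv2.imread("pics/wrist5.png")[140:260,240:420]
cv2.imwrite("pics/w5z.png",cv2.resize(im,None,fx=4,fy=4,interpolation=cv2.INTER_CUBIC))
E
```

```text
[116, 113, 114, 113, 113, 100, 134, 189, 206, 175, 92, 50, 50, 52, 48, 50, 56, 53, 51, 46, 50, 54, 53, 54, 57, 60, 62, 67, 69, 67, 65, 66, 67, 69, 67, 69, 67, 65, 66, 67, 67, 66, 65, 62, 65, 66, 67, 61, 67, 66, 67, 67, 63, 64, 63, 63, 63, 62, 59, 74, 121, 150, 166, 170, 170, 171, 171, 170, 170, 172]
[134, 113, 116, 115, 115, 114, 114, 113, 103, 67, 66, 60, 65, 63, 66, 67, 67, 64, 63, 63, 67, 64, 67, 66, 69, 67, 58, 51, 49, 69, 98, 112, 111, 113, 114, 114, 121, 148, 171, 169]
190 [ 0.53120002 -0.11154565  0.168     ]
197 [ 0.53581709 -0.11173159  0.168     ]
228 [ 0.5568325  -0.11257822  0.168     ]
230 [ 0.55822091 -0.11263417  0.168     ]
[[315.47881472 195.85055063]
 [317.11647686 234.0015307 ]
 [315.17879776 181.09358218]
 [316.55175356 213.25967963]]
```

View pics/w5z.png

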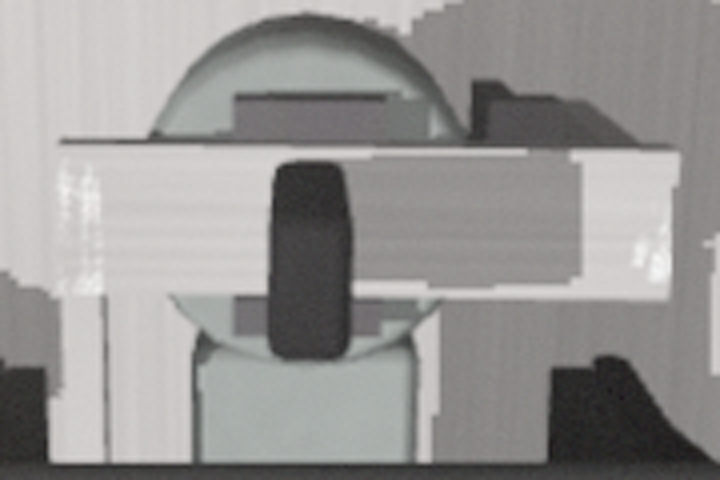

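```bash
python3 -m handwheel '[{"linear":[0.002,0,0.02],"twist":[0,0,0.02],"gripper":0.35},{"linear":[0,0,0.025],"twist":[0,0,0],"gripper":0.35},{"linear":[0,0,0.025],"twist":[0,0,0],"gripper":0.35},{"linear":[0,0,0.02],"twist":[0,0,0],"gripper":0.35},{"linear":[0,0,0.01],"twist":[0,0,0],"gripper":0.35},{"linear":[0,0,0],"twist":[0,0,0],"gripper":0.35},{"linear":[0,0,0],"twist":[0,0,0],"gripper":0.35},{"linear":[0,0,0],"twist":[0,0,0],"gripper":0.35}]'
python3 - <<'E'
from h import *
s=ctrl.observe();print(s["force"],s["ft_torque"])
cv2.imwrite(f"pics/wrist6.png",optics.grab_frame("wrist")[:,:,::-1])
E
```

```text
t: 9.33
tool_pos: [0.5473, -0.1115, 0.1278]
tcp_rot: [0.001, 0.729, 0.685, 0.001]
force: [0.8, -0.4, 0.3]
gripper_width: 0.0564
[ 0.81758673 -0.35158703  0.27663379] [ 0.09727539 -0.11703432 -0.04007132]
```

View pics/wrist6.png

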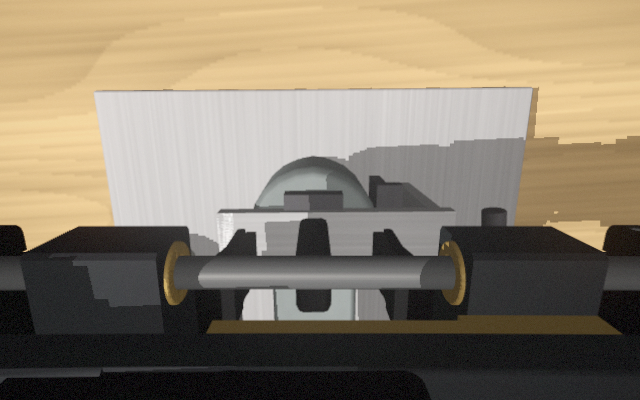

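```bash
python3 -m handwheel '[{"linear":[0,0,0],"twist":[0,0,0],"gripper":1},{"linear":[0,0,0],"twist":[0,0,0],"gripper":1},{"linear":[0,0,0],"twist":[0,0,0],"gripper":1},{"linear":[0,0,0],"twist":[0,0,0],"gripper":1},{"linear":[0,0,0],"twist":[0,0,0],"gripper":1},{"linear":[0,0,0],"twist":[0,0,0],"gripper":1},{"linear":[0,0,0],"twist":[0,0,0],"gripper":1},{"linear":[0,0,0],"twist":[0,0,0],"gripper":1}]' 20
python3 -m handwheel '[{"linear":[0,0,0],"twist":[0,0,0],"gripper":1},{"linear":[0,0,0],"twist":[0,0,0],"gripper":1},{"linear":[0,0,0],"twist":[0,0,0],"gripper":1}]' 45
python3 - <<'E'
from h import *
s=ctrl.observe();print(s["force"],s["ft_torque"],s["joint_pos"])
E
```

```text
t: 10.05
tool_pos: [0.5463, -0.1118, 0.1266]
tcp_rot: [0.0, 0.729, 0.685, -0.0]
force: [0.5, 0.6, 0.9]
gripper_width: 0.0138
t: 10.3
tool_pos: [0.5463, -0.1118, 0.1266]
tcp_rot: [0.0, 0.729, 0.685, -0.0]
force: [-0.4, -1.2, 0.0]
gripper_width: 0.0134
[-0.44387001 -1.16465427  0.03715635] [-0.16581433 -0.13446033  0.24294428] [ 0.84045076  0.33260189 -0.8481812   1.77739099  0.2714074   1.15363807
  1.41606444]
```

Gripped. Pull along tool +x (left), 16 mm.

```bash
python3 -m handwheel '[{"linear":[0.003,0,0],"twist":[0,0,0],"gripper":1},{"linear":[0.003,0,0],"twist":[0,0,0],"gripper":1},{"linear":[0.003,0,0],"twist":[0,0,0],"gripper":1},{"linear":[0.003,0,0],"twist":[0,0,0],"gripper":1},{"linear":[0.003,0,0],"twist":[0,0,0],"gripper":1},{"linear":[0.001,0,0],"twist":[0,0,0],"gripper":1},{"linear":[0,0,0],"twist":[0,0,0],"gripper":1},{"linear":[0,0,0],"twist":[0,0,0],"gripper":1}]' 45
python3 - <<'E'
from h import *
s=ctrl.observe();print(s["tool_pos"],s["force"],s["ft_torque"])
cv2.imwrite(f"pics/wrist7.png",optics.grab_frame("wrist")[:,:,::-1])
E
```

```text
t: 10.97
tool_pos: [0.5471, -0.0979, 0.1265]
tcp_rot: [0.001, 0.73, 0.684, -0.001]
force: [-1.4, -9.1, 0.7]
gripper_width: 0.0137
[ 0.54708364 -0.09787227  0.12654587] [-1.37534424 -9.10862443  0.74612442] [-1.68252499  0.10804609  0.39132397]
```

View pics/wrist7.png

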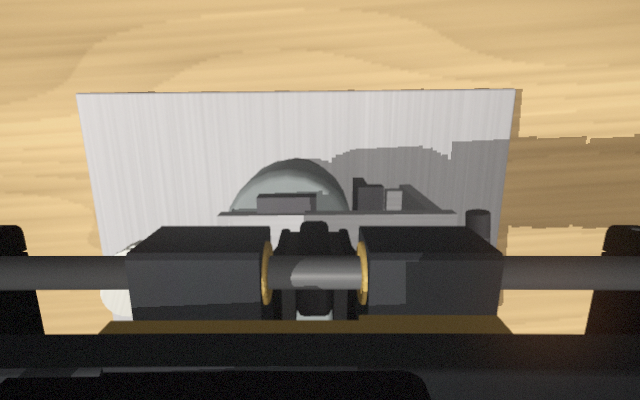

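```bash
python3 -m handwheel '[{"linear":[0.0015,0,0],"twist":[0,0,0],"gripper":1},{"linear":[0,0.0014,-0.0078],"twist":[0.03,0,0],"gripper":1},{"linear":[0,0.0014,-0.0078],"twist":[0.03,0,0],"gripper":1},{"linear":[0,0.0014,-0.0078],"twist":[0.03,0,0],"gripper":1},{"linear":[0,0,0],"twist":[0,0,0],"gripper":1},{"linear":[0,0,0],"twist":[0,0,0],"gripper":1},{"linear":[0,0,0],"twist":[0,0,0],"gripper":1}]' 50
python3 - <<'E'
from h import *
s=ctrl.observe();print(s["tool_pos"],s["force"],s["ft_torque"],s["joint_pos"])
cv2.imwrite(f"pics/wrist8.png",optics.grab_frame("wrist")[:,:,::-1])
E
```

```text
t: 11.6
tool_pos: [0.5517, -0.097, 0.149]
tcp_rot: [-0.032, 0.729, 0.683, -0.032]
force: [-1.7, -8.4, -3.0]
gripper_width: 0.0134
[ 0.55170705 -0.09696484  0.14901643] [-1.67814094 -8.42293557 -3.03366611] [-1.78743973 -0.32723729  0.5003906 ] [ 0.76642706  0.39000021 -0.8389938   1.66792785  0.28923722  1.31143828
  1.3695362 ]
```

View pics/wrist8.png

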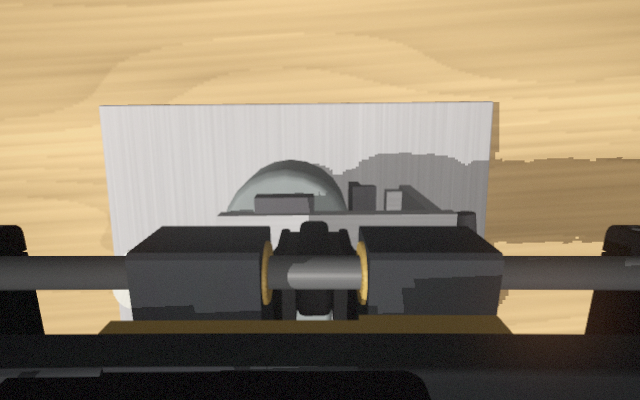

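```bash
python3 -m handwheel '[{"linear":[0,0.0014,-0.0078],"twist":[0.03,0,0],"gripper":1},{"linear":[0,0.0014,-0.0078],"twist":[0.03,0,0],"gripper":1},{"linear":[0,0.0014,-0.0078],"twist":[0.03,0,0],"gripper":1},{"linear":[0,0.0014,-0.0078],"twist":[0.03,0,0],"gripper":1},{"linear":[0,0.0014,-0.0078],"twist":[0.03,0,0],"gripper":1},{"linear":[0,0,0],"twist":[0,0,0],"gripper":1},{"linear":[0,0,0],"twist":[0,0,0],"gripper":1}]' 50
python3 - <<'E'
from h import *
s=ctrl.observe();print(s["tool_pos"],s["force"],s["ft_torque"],s["joint_pos"])
E
```

```text
t: 12.23
tool_pos: [0.5642, -0.0976, 0.1866]
tcp_rot: [-0.088, 0.724, 0.679, -0.084]
force: [-4.6, -9.7, -1.0]
gripper_width: 0.0135
[ 0.56416436 -0.09759999  0.18659294] [-4.6429478  -9.74637246 -0.98192942] [-1.80462137  0.12696209  0.84571045] [ 0.6664507   0.50422304 -0.807151    1.46104805  0.31540509  1.57026522
  1.34719571]
```

```bash
python3 -m handwheel '[{"linear":[0,0.0013,-0.0078],"twist":[0.03,0,0],"gripper":1},{"linear":[0,0.0013,-0.0078],"twist":[0.03,0,0],"gripper":1},{"linear":[0,0.0013,-0.0078],"twist":[0.03,0,0],"gripper":1},{"linear":[0,0.0013,-0.0078],"twist":[0.03,0,0],"gripper":1},{"linear":[0,0.0013,-0.0078],"twist":[0.03,0,0],"gripper":1},{"linear":[0,0,0],"twist":[0,0,0],"gripper":1},{"linear":[0,0,0],"twist":[0,0,0],"gripper":1},{"linear":[0,0,0],"twist":[0,0,0],"gripper":1}]' 50
python3 - <<'E'
from h import *
s=ctrl.observe();print(s["tool_pos"],s["force"],s["ft_torque"],s["joint_pos"],s["joint_vel"].round(3))
R,p=RT(); print("tilt",np.arccos(-R[2,2]), "rise grasp", p[2]-R[2,2]*.019-(.1266+.019))
for n in("wrist","top","side"): cv2.imwrite(f"pics/{n}9.png",optics.grab_frame(n)[:,:,::-1])
E
```

```text
t: 12.9
tool_pos: [0.5821, -0.0987, 0.2219]
tcp_rot: [-0.141, 0.716, 0.671, -0.135]
force: [-4.3, -8.8, -2.3]
gripper_width: 0.0138
[ 0.58205978 -0.09871303  0.22186891] [-4.28372838 -8.80223843 -2.26073006] [-1.81730789 -0.22769927  1.09554401] [ 0.55655258  0.63024845 -0.76852287  1.23388049  0.33873704  1.82043198
  1.33354002] [ 0.006 -0.005 -0.002  0.006  0.002 -0.008  0.001]
tilt 0.39252668031058024 rise grasp 0.09382387060960404
```

View pics/wrist9.png

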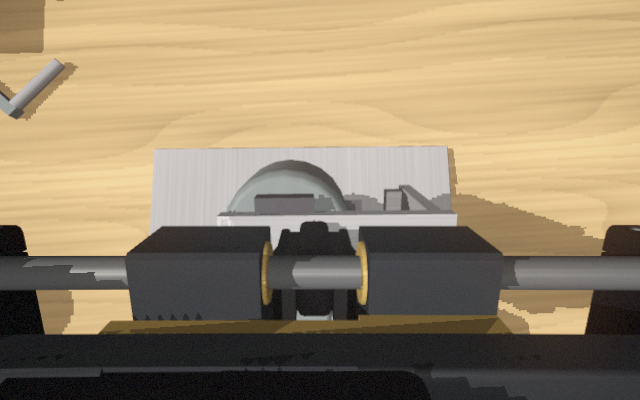

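View pics/side9.png

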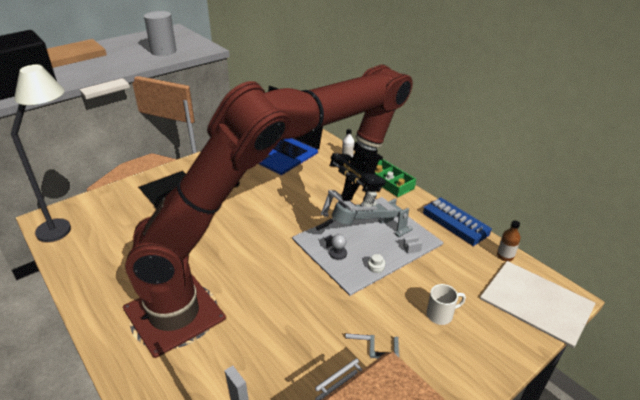

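View pics/top9.png

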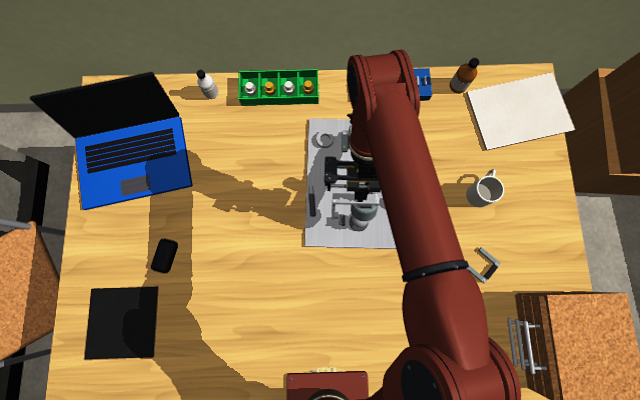

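```bash
python3 -m handwheel '[{"linear":[0,0,0],"twist":[0,0,0],"gripper":1},{"linear":[0,0,0],"twist":[0,0,0],"gripper":1},{"linear":[0,0,0],"twist":[0,0,0],"gripper":1},{"linear":[0,0,0],"twist":[0,0,0],"gripper":1},{"linear":[0,0,0],"twist":[0,0,0],"gripper":1},{"linear":[0,0,0],"twist":[0,0,0],"gripper":1},{"linear":[0,0,0],"twist":[0,0,0],"gripper":1},{"linear":[0,0,0],"twist":[0,0,0],"gripper":1}]' 50
python3 - <<'E'
from h import *
from workcell import workorder
s=ctrl.observe();print(s["tool_pos"],s["force"],s["joint_vel"].round(3),s["gripper_width"])
im=optics.grab_frame("side")[:,:,::-1][170:290,280:460]
cv2.imwrite("pics/side10.png",cv2.resize(im,None,fx=4,fy=4,interpolation=cv2.INTER_CUBIC))
E
```

```text
t: 13.72
tool_pos: [0.582, -0.0989, 0.2219]
tcp_rot: [-0.141, 0.716, 0.67, -0.134]
force: [-4.8, -8.1, -2.4]
gripper_width: 0.0134
[ 0.58203824 -0.09885953  0.22187643] [-4.81713358 -8.08604611 -2.41425165] [-0.001  0.001  0.     0.001  0.    -0.    -0.001] 0.013370396365692925
```

View pics/side10.png

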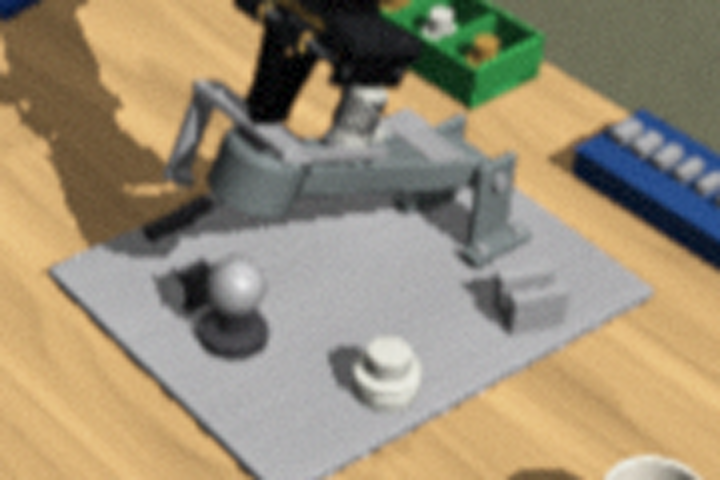

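The zoomed side view shows the ball bare at about (235,285). The coupler is held above it and the bushing and V-block have not moved. It is steady, so I am handing it in.

```bash
python3 -c "
from workcell import workorder
print(workorder.job_done())"
```

```text
the job is handed in; nothing more can be done
None
```

The coupler is off the ball and held steady by the paddle, and the job was handed in at about 13.8 s of the 51 s allowed.

- **Cap:** I turned it anticlockwise until the wrist torque jumped from about 0.05 to 0.49 N m, which I took as the stop. I did not get a clear picture of the tab afterwards.
- **Latch:** I gripped the paddle, set the grip to 45 N for the pull and 50 N for the lift, and pulled it about 14–15 mm to the left. The spring force was about 9 N, which matches that travel.
- **Lift:** I followed the hinge arc with the tool tilting along. The final tilt is 0.39 rad, so the coupler end is about 100 mm up by the hinge geometry and the grasp point rose 94 mm.
- **Last checks:** Joint speeds were about zero and the opening was 13.4 mm on the 14 mm paddle. The largest single force on the wrist was about 8 N. The side picture shows the ball bare. Everything visible in the last pictures (bushing, V-block, ring and plug gauges, mouse, mug, micrometer) looks to be where it was. I judged that by eye and did not measure it.
- **One mismatch:** A sideways force of about 4–5 N along x remains, so my path was slightly off the true arc. It is well within the limits.

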